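Let a tote tray down a gravity roller track and catch it by the handle

ROBOT

A 6-joint arm with a two-finger parallel gripper is mounted at the origin on the work surface. World frame = base frame: x ahead of the robot, y to its left, z up, the work surface at z = 0. Lengths are in m, angles in degrees, forces in N, time in s.
With the tool pointing down it reaches from about 0.325 to 0.9 m from the base axis. Payload 3.5 kg.
Tool frame: the origin (TCP) lies on the mounting face of the last link; the fingertips stand 173 mm ahead of it and the grasp point (between the pads) lies 155 mm ahead of it (arm.tcp_to_grasp is the distance from the TCP to the grasp point, in m); z points along the fingers, y is the line along which they close (so a half turn about z gives the same grasp; the last joint's range is limited). The gripper opens to 85 mm and grips with 20 to 120 N. Pads are 22 mm wide; open, the fingers measure 114 mm over their backs; the gripper's body (76 mm by 85 mm) begins 54 mm behind the grasp point. The pads swing forward as they close: fully open they stand 13 mm farther back than shut.
Start: joints at [-71.471, 15.837, -1.513, 72.651, 0, 84.076], TCP at [0.259, -0.569, 0.405] pointing down, gripper open.
Joint ranges: [-178.77, 178.77], [-48.84, 107.48], [-61.69, 71.31], [-111.58, 123.2], [-90, 87.43], [-180, 180]. Speed limits (degrees/s): [147.25, 147.25, 180, 180, 180, 180].

INTERFACE

Orientations are given as [roll, pitch, yaw] about the fixed x, y, z axes, in that order (R = Rz(yaw) Ry(pitch) Rx(roll)).
In Python, from cell import arm gives the robot as it stands.
- The arm moves only by the tool drive_tool, never from a script. Its arguments are lists of equal length, an entry for each row: "hand": the closure, from -1 (fully open) to 1 (shut); "travel": the shift along the world's x, y, z in units of 0.12 m (1.0 is 0.12 m), a list of three; "turn": the turn about the world's z in units of 0.5 rad (1.0 is 0.5 rad). In form: {"hand": [hand, ...], "travel": [[dx, dy, dz], ...], "turn": [turn, ...]}. A call has exactly 10 rows; each row shifts and turns the commanded pose from where the row before left it; what a row does not reach is not made up. A row lasts 1/12 s, in which the tool goes at most 41.7 mm and 7.16 degrees, less where a joint would pass 70% of its speed; a pose out of reach is approached as far as the arm can. A call with a number of a shift or a turn outside -1 to 1 is refused whole. A call with a gripper value outside its range is refused whole. The fingers move at their own pace and stop on an object; "newtons" is the grip in N (left out, the last holds). Time passes only in rows, so rows that do not move let the fingers close, or fill a call up. It gives the time, the measured TCP pose, the force, the opening and the grip force at its end, in the units of the state.
- arm.sense(): the state, without advancing time (a new reading comes with each control period).
- arm.capture(name): name is "scene" or "top" or "wrist"; returns the picture (480x640x3 uint8, red, green, blue); there is no depth.
- arm.camera_info(name): a dict with "fx", "fy", "cx", "cy" (pixels), "distortion" ([k1, k2, p1, p2, k3] as OpenCV has them; the pictures are not rectified), "rvec" (rotation vector, rad) and "tvec" (3), from world to camera coordinates, as OpenCV has them. Camera axes: x right, y down, z forward; pixel columns grow to the right and rows downward; lengths in m; the calibration is good to about 2 mm. A picture is of the moment at which its call begins: read the wrist's pose just before it. camera_info takes no time and is no camera call; for the wrist camera it gives the pose at the moment of the call.
- arm.hand_in(): hands the job in; it is judged then, once.
The state is a dict: "clock": time; "q": joint angles; "qvel": joint speeds; "joint_efforts": joint torques, N m; "ee_pos": TCP position; "tool_rot": TCP orientation; "force": force on the tool from outside, world axes, zero at the start; "moment": the same for the moment, N m; "width": finger opening in m; "grip_force": force on a finger pad.
Only numpy, scipy, OpenCV 4.12 (cv2) and the standard library are available. Lean on these libraries where they do the work, as an engineer would, in place of code of your own. Each camera call takes 0.05 s, during which the arm holds its last target. There are 200 camera calls.

TASK

Push the red knob of the blade stop all the way downhill, so that the blue tote tray is let go and rolls down the roller track. Catch the tray on the run: bring your hand along with its handle, take hold of it while the tray rolls, and slow it gradually to a standstill well before the end stop, without blocking its way. Keep it still there for two seconds, then ease it slowly down until it rests against the yellow end stop, let go and take your hand away. The bottle and the tin must stay upright in the tray, and nothing else on the bench is to be disturbed.

Things in the scene. Friction and masses are not known exactly. Their poses are not given: they have to be found in the camera images.
- track: Fixed aluminium roller track, 820 x 196 mm, on legs. Origin on the bench under its middle; +y uphill along it, +x across, away from the lever's side. Slope 0.08 rad; the plane of the roller tops is 85 mm above the bench over the origin, 80 mm per metre more uphill. Rollers 32 mm in diameter, 45 mm apart, slight drag. Side guides, 168 mm apart inside, stand 18 mm above the roller tops.
- track_stop (a point): Point at the low end of the track, on the centre line at roller top height, in the uphill face of the yellow end stop with its rubber pad, where the tray comes to rest. The stop is a plate across the track, 28 mm high above the rollers. Axes as track.
- gate (a joint): Blade stop, rad. 0: the red blade, 100 mm wide, stands 16 mm above the roller tops across the track, 550 mm uphill of the end stop, and holds the tray. Grows as the lever is pushed downhill; from 1.0 the blade is below the rollers and the tray is free; limit 1.2. Blade and lever turn on one cross shaft 20 mm below the roller tops. Stays where left; about 1 N at the knob moves it.
- gate_knob (a point): Centre of the red ball knob, 28 mm in diameter, at the end of the stop's lever (10 mm rod), on the robot's side, 118 mm from the track's centre line. It runs on an arc of 115 mm radius about the shaft. Joint 0: lever leans 0.35 rad uphill (knob 88 mm above the roller tops, 39 mm uphill of the blade). 1.2: leans 0.85 rad downhill (knob 56 mm above them, 86 mm downhill of the blade).
- tray: Blue open tote tray, 160 mm across the track, 200 mm long, 45 mm high, with a cross handle over its middle; cork pads in the downhill half. Origin under its centre, axes as the track's, tilted with the slope. Nominal 0.5 kg, 0.7 kg loaded; in all 0.4 to 1 kg. Let go, it starts at 0.2 to 0.35 m/s2 and nears 0.12 to 0.25 m/s (time constant 0.6 s); 2.5 to 4 s from blade to end stop.
- tray_front (a point): Middle of the lower edge of the tray's downhill end wall, on its outer face: the wall that meets the blade and the end stop, 100 mm downhill of the tray's origin. To hold the loaded tray on the slope takes 0.3 to 0.8 N. Axes as tray.
- tray_handle (a point): Middle of the tray's handle, a wooden bar 18 mm in diameter that runs across the track (along x) between two thin blue ears at the tray's sides, 148 mm apart. The bar's axis lies 105 mm above the tray's underside (the roller tops), over the tray's centre; beside and under the bar, down to 75 mm above the underside, all is free for the fingers. Axes as tray.
- dye: Small amber bottle with black cap, 48 mm in diameter and 68 mm high, about 0.1 kg, standing loose in the uphill half of the tray. Origin at the centre of its underside, z up.
- tin: Tin with yellow label, 60 mm in diameter and 55 mm high, about 0.1 kg, standing loose in the uphill half of the tray beside the bottle. Origin at the centre of its underside, z up.
- die: Bystander: steel cutting die in the outline of a sandal sole, 200 mm long, 68 mm wide, 30 mm high, flat on the bench beyond the track. Origin under its centre.
- mallet: Bystander: hammer lying on the bench past the low end of the track. Origin under its middle.
- jar: Bystander: jar with brass lid, 70 mm in diameter, 85 mm high, on the bench beyond the track. Origin at the centre of its underside.

How it is judged:
By the outcome, as a careful person would: the job done as asked, in the order asked, and still so for the second after the job is handed in, with the robot touching nothing.
It also fails if it takes over 45 s, if anything falls off the work surface, if the arm or the gripper's body presses on something with over 40 N, if the wrist force passes 120 N, or if a joint passes its speed limit or range.

## Working session

There is one attempt and no reset: what is moved stays moved. The work goes in short steps, Python scripts to look and compute and a tool call to move; the robot and the scene stay as the last step left them, time stands still between calls to the robot, and variables do not carry over. Pictures are saved under pics/ and viewed, at most 10 in all, crops included, and the job is handed in when it is done.

Besides the shell and the picture viewer there is one more tool, called after "Emit:" in YAML: its name, and indented under it one key for each argument. drive_tool: Moves the arm, as the interface text tells. Its arguments: {"type":"object","properties":{"hand":{"type":"array"},"travel":{"type":"array"},"turn":{"type":"array"},"newtons":{"type":"number"}},"required":["hand","travel","turn"]}

```bash
mkdir -p pics; ls; python3 - <<'E'
from cell import arm
import cv2,numpy as np
s=arm.sense();print({k:np.round(v,3).tolist() for k,v in s.items()})
for n in("scene","top"):
    cv2.imwrite(f"pics/{n}.png",arm.capture(n)[:,:,::-1]);print(n,arm.camera_info(n))
E
```

```text
pics
{'clock': 0.0, 'q': [-71.471, 15.88, -1.598, 72.652, 0.001, 84.076], 'qvel': [-0.028, -0.005, 0.129, 0.023, -0.057, 0.033], 'joint_efforts': [0.001, -44.552, 29.52, 0.016, -0.0, -0.0], 'ee_pos': [0.259, -0.569, 0.404], 'tool_rot': [-179.87, -0.015, 24.453], 'force': [-1.12, -0.351, -0.169], 'moment': [-0.003, 0.052, -0.029], 'grip_force': 0.0, 'width': 0.085}
scene {'fx': 590.301593394516, 'fy': 590.301593394516, 'cx': 325.469492745046, 'cy': 238.97935959838705, 'distortion': array([-0.03437405,  0.        ,  0.        ,  0.        ,  0.        ]), 'rvec': array([ 1.38574233,  2.33338034, -0.7621155 ]), 'tvec': array([ 0.35835803, -0.30929897,  1.73732584])}
top {'fx': 615.9297454302194, 'fy': 615.9297454302194, 'cx': 315.95789143327164, 'cy': 242.0912667617103, 'distortion': array([-0.0712481,  0.       ,  0.       ,  0.       ,  0.       ]), 'rvec': array([ 2.16207223, -2.18795228,  0.07287328]), 'tvec': array([-0.06735762,  0.59843007,  1.61873226])}
```

View pics/scene.png

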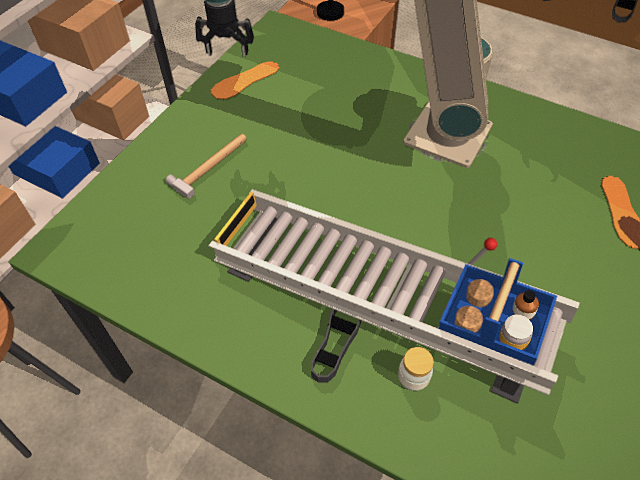

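View pics/top.png

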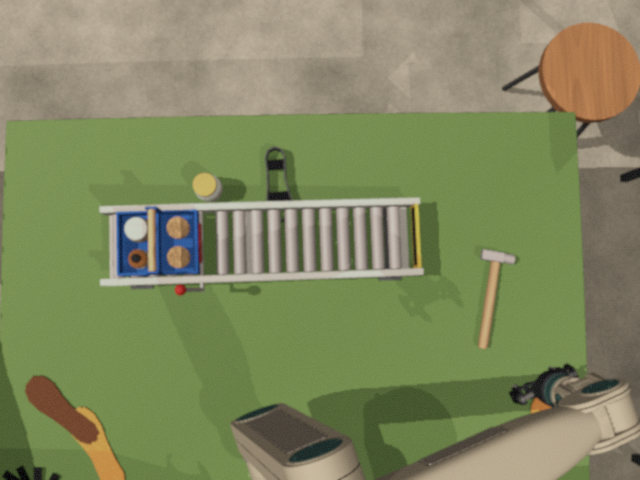

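Scene: stop at (236,218), knob at (490,243), handle bar running from (490,318) to (518,262), and the hammer and die well away from the track. Top: stop at (418,236), knob at (181,290), handle at (152,239). Uphill is roughly world +y.

```bash
cat > h.py <<'E'
import cv2,numpy as np
from cell import arm
def ray(n,uv,ci=None):
    c=ci or arm.camera_info(n);K=np.array([[c['fx'],0,c['cx']],[0,c['fy'],c['cy']],[0,0,1.]])
    p=cv2.undistortPoints(np.array(uv,float).reshape(-1,1,2),K,c['distortion']).reshape(-1,2)
    R=cv2.Rodrigues(c['rvec'])[0];d=np.c_[p,np.ones(len(p))]@R
    return -R.T@c['tvec'],d/np.linalg.norm(d,axis=1)[:,None]
def plane(n,uv,P,N):
    o,d=ray(n,uv);t=((P-o)@N)/(d@N);return o+d*t[:,None]
def tri(a,b):
    (o1,d1),(o2,d2)=a,b;d1=d1[0];d2=d2[0]
    t=np.linalg.lstsq(np.c_[d1,-d2],o2-o1,rcond=None)[0];p,q=o1+t[0]*d1,o2+t[1]*d2
    return (p+q)/2,np.linalg.norm(p-q)
def mask(img,lo,hi,box):
    m=cv2.inRange(cv2.cvtColor(img,cv2.COLOR_RGB2HSV),np.array(lo),np.array(hi));z=np.zeros_like(m);x0,y0,x1,y1=box;z[y0:y1,x0:x1]=m[y0:y1,x0:x1]
    n,l,s,c=cv2.connectedComponentsWithStats(z);i=1+np.argmax(s[1:,4]);return l==i,c[i],s[i]
E
python3 - <<'E'
from h import *
A={n:cv2.imread(f"pics/{n}.png")[:,:,::-1].copy() for n in("scene","top")}
bx={'knob':((0,150,90),(8,255,255),dict(scene=(475,230,505,256),top=(170,280,192,300))),
'stop':((20,120,80),(35,255,255),dict(scene=(205,180,265,260),top=(405,195,430,280))),
'bar':((8,50,90),(25,200,255),dict(scene=(488,255,524,325),top=(144,203,161,275)))}
for k,(lo,hi,b) in bx.items():
    M={n:mask(A[n],lo,hi,b[n]) for n in b}
    print(k,{n:(M[n][1].round(1).tolist(),M[n][2].tolist()) for n in M})
    p,e=tri(ray('scene',[M['scene'][1]]),ray('top',[M['top'][1]]));print('  tri',p.round(4),'gap',round(e,4))
    for n in M:
        ys,xs=np.nonzero(M[n][0]);r=cv2.minAreaRect(np.c_[xs,ys].astype(np.float32));print('  ',n,cv2.boxPoints(r).round(1).tolist())
cv2.imwrite('pics/c1.png',np.hstack([cv2.resize(A['top'][190:300,90:210],None,fx=3.3,fy=3.3,interpolation=2),cv2.resize(A['top'][190:300,330:440],None,fx=3.3,fy=3.3,interpolation=2)])[:,:,::-1])
E
```

```text
knob {'scene': ([490.8, 243.4], [485, 238, 12, 12, 105]), 'top': ([180.0, 289.3], [175, 285, 11, 10, 85])}
  tri [0.4743 0.2515 0.1924] gap 0.0029
   scene [[485.0, 238.0], [496.0, 238.0], [496.0, 249.0], [485.0, 249.0]]
   top [[175.0, 285.0], [185.0, 285.0], [185.0, 294.0], [175.0, 294.0]]
stop {'scene': ([229.3, 220.8], [214, 200, 31, 41, 186]), 'top': ([416.7, 234.9], [410, 205, 13, 63, 430])}
  tri [ 0.6124 -0.3416  0.0615] gap 0.0092
   scene [[212.8000030517578, 239.10000610351562], [243.39999389648438, 199.5], [246.5, 201.89999389648438], [215.89999389648438, 241.5]]
   top [[408.8999938964844, 205.1999969482422], [419.0, 204.6999969482422], [422.20001220703125, 266.79998779296875], [412.1000061035156, 267.29998779296875]]
bar {'scene': ([504.3, 291.1], [489, 262, 30, 59, 546]), 'top': ([150.4, 241.1], [144, 209, 12, 62, 498])}
  tri [0.5898 0.3164 0.214 ] gap 0.0006
   scene [[488.8999938964844, 317.3999938964844], [511.29998779296875, 260.6000061035156], [520.2000122070312, 264.0], [497.70001220703125, 320.79998779296875]]
   top [[144.0, 209.0], [155.0, 209.0], [155.0, 270.0], [144.0, 270.0]]
```

View pics/c1.png

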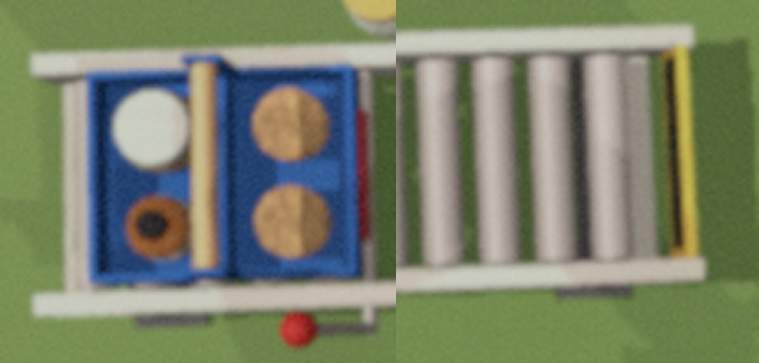

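```bash
python3 - <<'E'
from h import *
A=cv2.imread("pics/top.png")[:,:,::-1].copy()
g=cv2.cvtColor(A,cv2.COLOR_RGB2HSV);m=(g[:,:,1]<45)&(g[:,:,2]>130)
U=[];L=[]
for x in list(range(112,190,3))+list(range(215,410,3)):
    c=np.nonzero(m[195:295,x])[0]+195
    if len(c)>4: U.append((x,c.min()-.5));L.append((x,c.max()+.5))
U=np.array(U);L=np.array(L)
def fit(P):
    for _ in range(5):
        k=np.polyfit(P[:,0],P[:,1],1);r=np.abs(np.polyval(k,P[:,0])-P[:,1]);P=P[r<max(1,2*np.median(r))]
    return k,P
u=np.array([0,1.]);O=np.array([.6,.0])
kU,_=fit(U);kL,_=fit(L)
for it in range(6):
    N=np.array([-.08*u[0],-.08*u[1],1]);
    f=lambda k:plane('top',[(x,np.polyval(k,x)) for x in(115,400)],np.array([*O,.103]),N)
    a,b=f(kU),f(kL);d=(a[0]-a[1])[:2];e=(b[0]-b[1])[:2];d/=np.linalg.norm(d);e/=np.linalg.norm(e)
    u=(d+e)/2;u/=np.linalg.norm(u);n=np.array([u[1],-u[0]])
    # stop uphill face: yellow top edge, set O = stop + .39 provisional
    S=plane('top',[(419.5,235.5)],np.array([*O,.113]),N)[0][:2]
    w=((a[0]-b[0])[:2]@n)
    cl=((a.mean(0)+b.mean(0))/2)[:2]
    # ends of rails (outer top corners) in px
    E1=plane('top',[(100.2,210),(101,283)],np.array([*O,.103]),N)[:,:2].mean(0);E2=plane('top',[(419.5,202),(423.5,271)],np.array([*O,.103]),N)[:,:2].mean(0)
    mid=(E1+E2)/2; O=cl+u*((mid-cl)@u)
print('len',np.linalg.norm(E1-E2),'w',w,'yaw',np.degrees(np.arctan2(-u[0],u[1])),'d,e',d,e,'O',O)
for nm,p in dict(knob=(.4743,.2515),bar=(.5898,.3164),stop=S).items(): q=np.array(p)-O;print(nm,'across',round(q@n,4),'along',round(q@u,4))
E
```

```text
len 0.8150728915947248 w 0.20339567547226486 yaw 1.4630973013728876 d,e [-0.02557169  0.99967299] [-0.02549449  0.99967496] O [0.59698723 0.05876853]
knob across -0.1177 along 0.1958
bar across -0.0006 along 0.2577
stop across -0.0005 along -0.4007
```

The track fits: yaw is 1.46°, and the knob is 118 mm off the centre line as specified. The stop face works out at about -0.384 m along the track. I'll approach the knob now and test the finger speed on the way.

Emit:
drive_tool:
  hand: [-1, -1, -1, -1, -1, -1, 0.5, 0.5, 0.5, 0.5]
  travel:
    - [0.074, 0.28, 0]
    - [0.074, 0.28, 0]
    - [0.074, 0.28, 0]
    - [0.074, 0.28, 0]
    - [0.074, 0.28, 0]
    - [0.074, 0.28, 0]
    - [0.074, 0.28, 0]
    - [0.074, 0.28, 0]
    - [0.074, 0.28, 0]
    - [0.074, 0.28, 0]
  turn: [-0.08, -0.08, -0.08, -0.08, -0.08, -0.08, -0.08, -0.08, -0.08, -0.08]
  newtons: 25

```text
clock: 0.93
ee_pos: [0.3473, -0.2311, 0.4043]
tool_rot: [-180.0, 0.0, 1.4]
force: [0.6, 0.1, 0.2]
width: 0.0383
grip_force: 0.0
```

Emit:
drive_tool:
  hand: [-1, -1, -1, -1, -1, -1, -1, -1, -1, -1]
  travel:
    - [0.086, 0.33, 0]
    - [0.086, 0.33, 0]
    - [0.086, 0.33, 0]
    - [0.086, 0.33, 0]
    - [0.086, 0.33, 0]
    - [0.086, 0.33, 0]
    - [0.086, 0.33, 0]
    - [0.086, 0.33, 0]
    - [0.086, 0.33, 0]
    - [0.086, 0.33, 0]
  turn: [0, 0, 0, 0, 0, 0, 0, 0, 0, 0]

```text
clock: 1.77
ee_pos: [0.4543, 0.1109, 0.4042]
tool_rot: [-177.8, 0.1, 5.3]
force: [0.6, -1.1, -0.5]
width: 0.0856
grip_force: 0.0
```

Emit:
drive_tool:
  hand: [-1, -1, -1, -1, -1, -1, -1, -1, -1, -1]
  travel:
    - [0.02, 0.15, 0]
    - [0.02, 0.15, 0]
    - [0.02, 0.15, 0]
    - [0.02, 0.15, 0]
    - [0.02, 0.15, 0]
    - [0.02, 0.15, 0]
    - [0.02, 0.15, 0]
    - [0, 0, 0]
    - [0, 0, 0]
    - [0, 0, 0]
  turn: [0, 0, 0, 0, 0, 0, 0, 0, 0, 0]

```text
clock: 2.6
ee_pos: [0.4823, 0.1617, 0.404]
tool_rot: [-175.0, 0.1, 10.1]
force: [0.3, -0.2, -0.3]
width: 0.0853
grip_force: 0.0
```

```bash
python3 - <<'E'
from h import *
s=arm.sense();print(s['ee_pos'],s['tool_rot'],s['q'])
u=np.array([-.0255,.9997]);n=np.array([.9997,.0255]);O=np.array([.597,.0588])
q=np.array(s['ee_pos'])[:2]-O;print('across',q@n,'along',q@u)
im=arm.capture('top');cv2.imwrite('pics/t2.png',im[:,:,::-1])
im=arm.capture('wrist');cv2.imwrite('pics/w2.png',im[:,:,::-1]);print(arm.camera_info('wrist'))
E
```

```text
[0.48229156 0.16166722 0.40404726] [-1.75035335e+02  6.94532686e-02  1.01428623e+01] [ 10.08742524   3.93727767 -15.93113652  70.20585471   4.96459557
 179.9443542 ]
across -0.11205090976211204 along 0.10576142634922946
{'fx': 416.54742998088386, 'fy': 416.54742998088386, 'cx': 320.89523206736135, 'cy': 238.92840942953518, 'distortion': array([-0.071675,  0.      ,  0.      ,  0.      ,  0.      ]), 'rvec': array([-2.27916604,  1.88551013,  0.36965851]), 'tvec': array([0.10980557, 0.44745321, 0.51120971])}
```

View pics/w2.png

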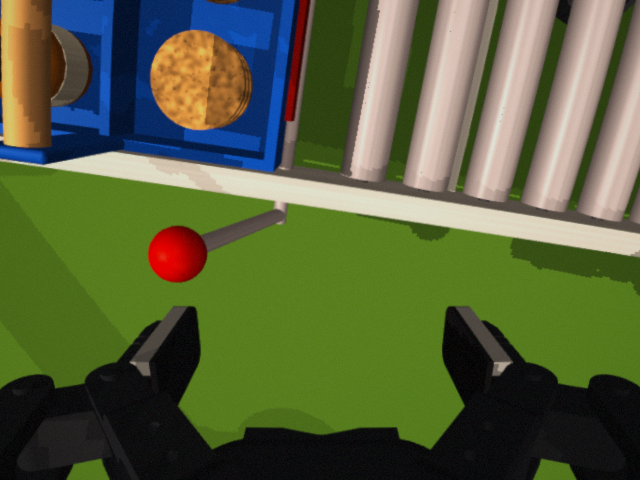

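View pics/t2.png

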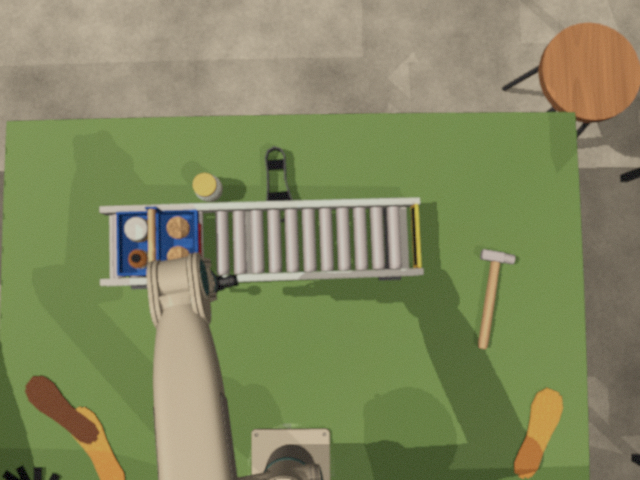

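Joint 6 has reached its limit at 180°, so I need the equivalent grasp half a turn round. The wrist view shows the knob at (178,254) and the bar at (25,75). The top view shows everything else undisturbed. I'm turning by +180°.

Emit:
drive_tool:
  hand: [-1, -1, -1, -1, -1, -1, -1, -1, -1, -1]
  travel:
    - [0, 0, 0]
    - [0, 0, 0]
    - [0, 0, 0]
    - [0, 0, 0]
    - [0, 0, 0]
    - [0, 0, 0]
    - [0, 0, 0]
    - [0, 0, 0]
    - [0, 0, 0]
    - [0, 0, 0]
  turn: [0.25, 0.25, 0.25, 0.25, 0.25, 0.25, 0.25, 0.25, 0.25, 0.25]

```text
clock: 3.53
ee_pos: [0.4822, 0.1614, 0.4042]
tool_rot: [-175.0, 0.0, 82.1]
force: [-0.1, 0.8, 0.1]
width: 0.0853
grip_force: 0.0
```

Emit:
drive_tool:
  hand: [-1, -1, -1, -1, -1, -1, -1, -1, -1, -1]
  travel:
    - [0, 0, 0]
    - [0, 0, 0]
    - [0, 0, 0]
    - [0, 0, 0]
    - [0, 0, 0]
    - [0, 0, 0]
    - [0, 0, 0]
    - [0, 0, 0]
    - [0, 0, 0]
    - [0, 0, 0]
  turn: [0.25, 0.25, 0.25, 0.25, 0.25, 0.25, 0.25, 0.25, 0.25, 0.25]

```text
clock: 4.37
ee_pos: [0.4822, 0.1614, 0.4042]
tool_rot: [-175.0, 0.0, 153.7]
force: [-0.0, 1.1, -0.4]
width: 0.0854
grip_force: 0.0
```

The 5° tilt is about the bar's axis, so it only shifts the fingertips about 14 mm downhill. I'll allow for that. Next I finish the turn and set the fingers around the knob.

Emit:
drive_tool:
  hand: [-1, -1, -1, -1, -1, -1, -1, -1, -1, -1]
  travel:
    - [-0.015, 0.13, 0]
    - [-0.015, 0.13, 0]
    - [-0.015, 0.13, 0]
    - [-0.015, 0.13, 0]
    - [-0.015, 0.13, 0]
    - [-0.015, 0.13, 0]
    - [0, 0, -0.12]
    - [0, 0, -0.12]
    - [0, 0, -0.12]
    - [0, 0, -0.13]
  turn: [0.24, 0.24, 0.24, 0.24, 0.01, 0, 0, 0, 0, 0]

```text
clock: 5.2
ee_pos: [0.4715, 0.2553, 0.3451]
tool_rot: [-175.0, 0.1, -178.8]
force: [-0.6, -0.1, -0.3]
width: 0.0853
grip_force: 0.0
```

```bash
python3 - <<'E'
from h import *
s=arm.sense();print(np.round(s['ee_pos'],4),np.round(s['tool_rot'],2),np.round(s['q'],1),s['force'])
for c in('wrist',):
    im=arm.capture(c);cv2.imwrite('pics/w3.png',im[:,:,::-1]);print(arm.camera_info(c))
E
```

```text
[0.4715 0.2553 0.3451] [-1.7503e+02  9.0000e-02 -1.7883e+02] [ 22.5   9.9 -16.5  65.3  -4.7  21.5] [-0.56150643 -0.10482067 -0.29259353]
{'fx': 416.54742998088386, 'fy': 416.54742998088386, 'cx': 320.89523206736135, 'cy': 238.92840942953518, 'distortion': array([-0.071675,  0.      ,  0.      ,  0.      ,  0.      ]), 'rvec': array([-2.00322391, -2.06918347, -0.19586288]), 'tvec': array([-0.21396361, -0.47899694,  0.20986042])}
```

View pics/w3.png

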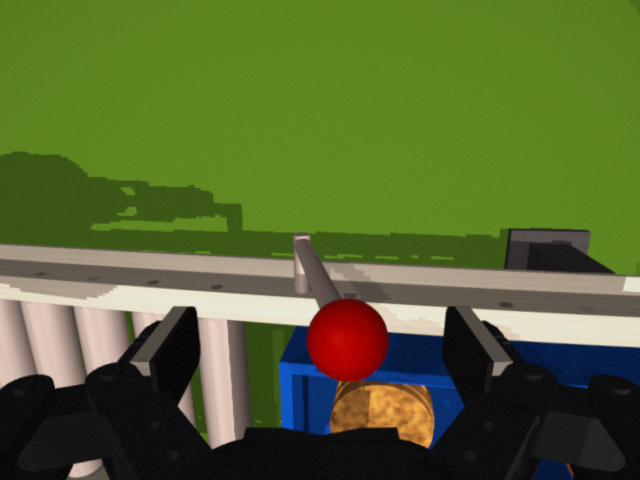

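The knob at (347,340) sits between the open fingers, clear of everything. Before pushing I'll prepare and test a fast bar locator.

```bash
cat >> h.py <<'E'
U=np.array([-.0255,.9997]);NN=np.array([.9997,.0255]);O=np.array([.597,.0588])
def bar(n,im,guess=None,ci=None):
    m=cv2.inRange(cv2.cvtColor(im,cv2.COLOR_RGB2HSV),np.array((8,50,90)),np.array((25,200,255)))
    ys,xs=np.nonzero(m)
    N=np.array([*(-.08*U),1.]);P=np.array([*O,.085+.1053])
    o,d=ray(n,np.c_[xs,ys],ci);t=((P-o)@N)/(d@N);q=(o+d*t[:,None])[:,:2]-O
    a,l=q@NN,q@U;k=(np.abs(a)<.066)&(np.abs(l)<.42);a,l=a[k],l[k]
    if guess is not None: k=np.abs(l-guess)<.06;a,l=a[k],l[k]
    # score: how many distinct across bins are filled in each 6 mm strip
    best=[(len(np.unique((a[np.abs(l-c)<.006]/.004).astype(int))),np.sum(np.abs(l-c)<.010),c) for c in np.arange(-.36,.34,.002)]
    c=max(best)[2];s=np.abs(l-c)<.014
    return round(float(np.median(l[s])),4),max(best)[:2]
E
python3 - <<'E'
from h import *
print(np.array(arm.sense()['ee_pos']))
for n in('scene','top'):
    print(n,bar(n,cv2.imread(f'pics/{n}.png')[:,:,::-1].copy()))
im=arm.capture('scene');cv2.imwrite('pics/s4.png',im[:,:,::-1]);print(bar('scene',im),bar('scene',im,.25))
E
```

```text
[0.47027959 0.25463783 0.34156946]
scene (0.2576, (33, np.int64(488)))
top (0.258, (33, np.int64(412)))
(0.2576, (33, np.int64(489))) (0.2576, (33, np.int64(489)))
```

View pics/s4.png

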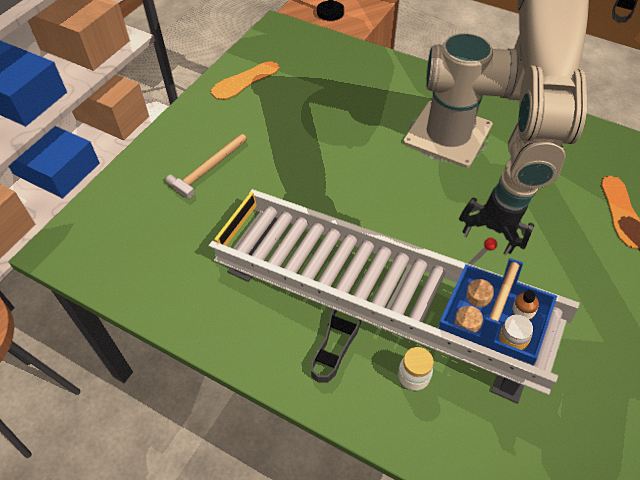

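The locator gives 0.2576 from the scene view and 0.258 from the top. The fingers straddle the knob at (490,243), so I'm pushing.

Emit:
drive_tool:
  hand: [-1, -1, -1, -1, -1, -1, -1, -1, -1, -1]
  travel:
    - [0.003, -0.12, 0]
    - [0.003, -0.12, 0.01]
    - [0.003, -0.12, 0.01]
    - [0.003, -0.12, 0]
    - [0.003, -0.12, 0]
    - [0.003, -0.12, -0.02]
    - [0.003, -0.12, -0.05]
    - [0.003, -0.12, -0.065]
    - [0.003, -0.12, -0.09]
    - [0.003, -0.12, -0.11]
  turn: [0, 0, 0, 0, 0, 0, 0, 0, 0, 0]

```text
clock: 6.13
ee_pos: [0.4761, 0.111, 0.3094]
tool_rot: [-175.2, 0.3, -178.8]
force: [-3.6, 25.1, 26.9]
width: 0.0856
grip_force: 17.3
```

```bash
python3 - <<'E'
from h import *
s=arm.sense();print(s['clock'],np.round(s['ee_pos'],4),np.round(s['tool_rot'],1),np.round(s['force'],2))
im=arm.capture('scene');cv2.imwrite('pics/s5.png',im[:,:,::-1]);print(bar('scene',im,.23))
m,c,st=mask(im,(0,150,90),(8,255,255),(360,190,510,270));print('knob',c,st)
o,d=ray('scene',[c]);
A=np.array([*NN,0]);P=np.array([*(O-NN*.118),0]);t=((P-o)@A)/(d@A);q=o+d[0]*t;print('along',(q[:2]-O)@U,'z',q[2])
E
```

```text
6.1333 [0.4761 0.111  0.3094] [-175.2    0.3 -178.8] [-3.59 25.12 26.94]
(0.22, (33, np.int64(479)))
knob [433.95454545 234.18181818] [428 229  12  12  88]
along 0.07378757901799349 z 0.150393474466346
```

The knob is at its limit (along 0.074, z 0.150) and the bar is already rolling, at 0.220. I'll lift and swing over the centre line ahead of it.

Emit:
drive_tool:
  hand: [-1, -1, -1, -0.6, -0.6, -0.6, -0.6, -0.6, -0.6, -0.6]
  travel:
    - [0, 0.04, 0.3]
    - [0.1, 0.05, 0.3]
    - [0.25, 0.05, 0.13]
    - [0.3, 0.06, 0]
    - [0.3, 0.06, 0]
    - [0.05, 0, 0]
    - [0, 0, 0]
    - [0, 0, 0]
    - [0, 0, 0]
    - [0, 0, 0]
  turn: [0, 0, 0, 0, 0, 0, 0, 0, 0, 0]

```text
clock: 7.02
ee_pos: [0.5938, 0.1423, 0.3953]
tool_rot: [-175.0, -0.0, -178.8]
force: [-0.4, -0.0, -0.9]
width: 0.0682
grip_force: 0.0
```

```bash
python3 - <<'E'
from h import *
s=arm.sense();print(s['clock'],np.round(s['ee_pos'],4),np.round(s['tool_rot'],1),np.round(s['force'],2),s['width'])
im=arm.capture('scene');cv2.imwrite('pics/s6.png',im[:,:,::-1]);print(bar('scene',im,.1))
ci=arm.camera_info('wrist');im=arm.capture('wrist');cv2.imwrite('pics/w6.png',im[:,:,::-1]);print(bar('wrist',im,.1,ci))
E
```

```text
7.0167 [0.5938 0.1423 0.3953] [-175.    -0.  -178.8] [-0.43 -0.02 -0.9 ] 0.06821943430694453
(0.0885, (32, np.int64(422)))
(0.0797, (33, np.int64(9423)))
```

The wrist estimate agrees with the scene. Speed is about 0.175 m/s, closing on 0.19, and the hand centre (0.070) is right over the bar (0.071). I'll descend at matched speed and close.

Emit:
drive_tool:
  hand: [-0.6, -0.6, -0.6, 1, 1, 1, 1, 1, 1, 1]
  travel:
    - [0.003, -0.115, -0.105]
    - [0.003, -0.125, -0.105]
    - [0.003, -0.125, -0.105]
    - [0.003, -0.125, -0.1]
    - [0.003, -0.13, -0.01]
    - [0.003, -0.13, -0.01]
    - [0.003, -0.13, -0.01]
    - [0.003, -0.13, -0.01]
    - [0.003, -0.13, -0.01]
    - [0.003, -0.13, -0.01]
  turn: [0, 0, 0, 0, 0, 0, 0, 0, 0, 0]
  newtons: 25

```text
clock: 7.95
ee_pos: [0.5978, -0.0104, 0.3379]
tool_rot: [-175.0, -0.0, -178.8]
force: [0.8, 0.8, -2.1]
width: 0.0168
grip_force: 25.1
```

The bar is gripped at 16.8 mm width with 25 N. I'm slowing it smoothly.

Emit:
drive_tool:
  hand: [1, 1, 1, 1, 1, 1, 1, 1, 1, 1]
  travel:
    - [0.003, -0.117, -0.009]
    - [0.003, -0.103, -0.008]
    - [0.002, -0.09, -0.007]
    - [0.002, -0.077, -0.006]
    - [0.002, -0.063, -0.005]
    - [0.001, -0.05, -0.004]
    - [0.001, -0.037, -0.003]
    - [0.001, -0.025, -0.002]
    - [0, -0.013, -0.001]
    - [0, -0.004, 0]
  turn: [0, 0, 0, 0, 0, 0, 0, 0, 0, 0]

```text
clock: 8.78
ee_pos: [0.6005, -0.0794, 0.3325]
tool_rot: [-175.0, 0.0, -178.8]
force: [-0.7, 0.8, -4.1]
width: 0.0171
grip_force: 25.0
```

```bash
python3 - <<'E'
from h import *
s=arm.sense();print(s['clock'],np.round(s['ee_pos'],4),np.round(s['force'],2),s['width'],s['grip_force'])
im=arm.capture('scene');cv2.imwrite('pics/s7.png',im[:,:,::-1]);print(bar('scene',im,-.15))
E
```

```text
8.7833 [ 0.6005 -0.0794  0.3325] [-0.73  0.78 -4.09] 0.01713765698293945 24.954679906368256
(-0.1526, (22, np.int64(243)))
```

View pics/s7.png

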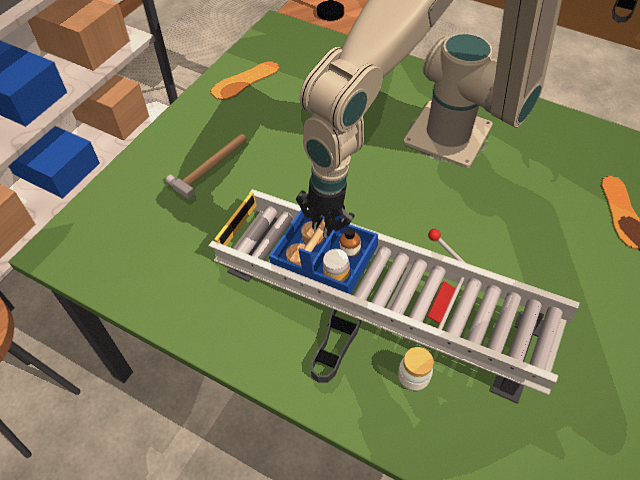

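The tray is stopped at -0.153, well short of the stop. The bottle at (349,242) and the tin at (335,262) are upright. Holding for 2.5 s.

Emit:
drive_tool:
  hand: [1, 1, 1, 1, 1, 1, 1, 1, 1, 1]
  travel:
    - [0, 0, 0]
    - [0, 0, 0]
    - [0, 0, 0]
    - [0, 0, 0]
    - [0, 0, 0]
    - [0, 0, 0]
    - [0, 0, 0]
    - [0, 0, 0]
    - [0, 0, 0]
    - [0, 0, 0]
  turn: [0, 0, 0, 0, 0, 0, 0, 0, 0, 0]

```text
clock: 9.67
ee_pos: [0.6006, -0.0794, 0.3327]
tool_rot: [-175.0, 0.0, -178.8]
force: [-0.6, 0.2, -4.1]
width: 0.017
grip_force: 24.9
```

Emit:
drive_tool:
  hand: [1, 1, 1, 1, 1, 1, 1, 1, 1, 1]
  travel:
    - [0, 0, 0]
    - [0, 0, 0]
    - [0, 0, 0]
    - [0, 0, 0]
    - [0, 0, 0]
    - [0, 0, 0]
    - [0, 0, 0]
    - [0, 0, 0]
    - [0, 0, 0]
    - [0, 0, 0]
  turn: [0, 0, 0, 0, 0, 0, 0, 0, 0, 0]

```text
clock: 10.5
ee_pos: [0.6006, -0.0794, 0.3327]
tool_rot: [-175.0, 0.0, -178.8]
force: [0.6, 0.7, -4.1]
width: 0.0174
grip_force: 24.9
```

Emit:
drive_tool:
  hand: [1, 1, 1, 1, 1, 1, 1, 1, 1, 1]
  travel:
    - [0, 0, 0]
    - [0, 0, 0]
    - [0, 0, 0]
    - [0, 0, 0]
    - [0, 0, 0]
    - [0, 0, 0]
    - [0, 0, 0]
    - [0, 0, 0]
    - [0, 0, 0]
    - [0, 0, 0]
  turn: [0, 0, 0, 0, 0, 0, 0, 0, 0, 0]

```text
clock: 11.33
ee_pos: [0.6006, -0.0794, 0.3327]
tool_rot: [-175.0, 0.0, -178.8]
force: [0.2, -0.3, -3.7]
width: 0.017
grip_force: 24.9
```

Emit:
drive_tool:
  hand: [1, 1, 1, 1, 1, 1, 1, 1, 1, 1]
  travel:
    - [0.001, -0.01, -0.001]
    - [0.001, -0.02, -0.002]
    - [0.001, -0.03, -0.003]
    - [0.001, -0.035, -0.003]
    - [0.001, -0.035, -0.003]
    - [0.001, -0.035, -0.003]
    - [0.001, -0.035, -0.003]
    - [0.001, -0.035, -0.003]
    - [0.001, -0.035, -0.003]
    - [0.001, -0.035, -0.003]
  turn: [0, 0, 0, 0, 0, 0, 0, 0, 0, 0]

```text
clock: 12.17
ee_pos: [0.6018, -0.1165, 0.3295]
tool_rot: [-175.0, 0.0, -178.8]
force: [-0.7, -0.3, -3.7]
width: 0.0172
grip_force: 25.0
```

Emit:
drive_tool:
  hand: [1, 1, 1, 1, 1, 1, 1, 1, 1, 1]
  travel:
    - [0.001, -0.035, -0.003]
    - [0.001, -0.035, -0.003]
    - [0.001, -0.035, -0.003]
    - [0.001, -0.035, -0.003]
    - [0.001, -0.035, -0.003]
    - [0.001, -0.035, -0.003]
    - [0.001, -0.035, -0.003]
    - [0.001, -0.035, -0.003]
    - [0.001, -0.035, -0.003]
    - [0.001, -0.035, -0.003]
  turn: [0, 0, 0, 0, 0, 0, 0, 0, 0, 0]

```text
clock: 13.0
ee_pos: [0.603, -0.1584, 0.326]
tool_rot: [-175.0, 0.0, -178.8]
force: [-2.5, -0.1, -2.5]
width: 0.0174
grip_force: 25.1
```

Emit:
drive_tool:
  hand: [1, 1, 1, 1, 1, 1, 1, 1, 1, 1]
  travel:
    - [0.001, -0.035, -0.003]
    - [0.001, -0.035, -0.003]
    - [0.001, -0.035, -0.003]
    - [0.001, -0.035, -0.003]
    - [0.001, -0.035, -0.003]
    - [0.001, -0.035, -0.003]
    - [0.001, -0.035, -0.003]
    - [0.001, -0.03, -0.002]
    - [0, -0.02, -0.002]
    - [0, -0.01, -0.001]
  turn: [0, 0, 0, 0, 0, 0, 0, 0, 0, 0]

```text
clock: 13.83
ee_pos: [0.6039, -0.1951, 0.323]
tool_rot: [-175.0, 0.0, -178.9]
force: [-4.3, -0.7, 2.3]
width: 0.017
grip_force: 25.5
```

```bash
python3 - <<'E'
from h import *
s=arm.sense();print(s['clock'],np.round(s['ee_pos'],4),np.round(s['force'],2),s['width'],s['grip_force'])
im=arm.capture('scene');cv2.imwrite('pics/s8.png',im[:,:,::-1]);print(bar('scene',im,-.27))
E
```

```text
13.8333 [ 0.6039 -0.1951  0.323 ] [-4.33 -0.66  2.33] 0.016989007674936656 25.52749514579773
(-0.2662, (23, np.int64(205)))
```

Emit:
drive_tool:
  hand: [1, 1, 1, 1, 1, 1, 1, 1, 1, 1]
  travel:
    - [-0.001, -0.01, 0]
    - [-0.001, -0.017, 0]
    - [-0.001, -0.017, 0]
    - [-0.001, -0.017, -0.001]
    - [0, -0.017, -0.001]
    - [0, -0.017, -0.001]
    - [0, -0.017, -0.001]
    - [0, -0.015, -0.001]
    - [0, -0.01, -0.001]
    - [0, -0.005, -0.001]
  turn: [0, 0, 0, 0, 0, 0, 0, 0, 0, 0]

```text
clock: 14.72
ee_pos: [0.6037, -0.2118, 0.3217]
tool_rot: [-175.0, 0.1, -178.8]
force: [0.6, -0.6, -3.3]
width: 0.017
grip_force: 25.0
```

Emit:
drive_tool:
  hand: [1, 1, 1, 1, 1, 1, 1, 1, 1, 1]
  travel:
    - [0, -0.004, 0]
    - [0, -0.004, 0]
    - [0, -0.004, -0.001]
    - [0, -0.004, 0]
    - [0, -0.004, 0]
    - [0, -0.004, -0.001]
    - [0, -0.004, 0]
    - [0, -0.004, 0]
    - [0, -0.004, -0.001]
    - [0, -0.004, 0]
  turn: [0, 0, 0, 0, 0, 0, 0, 0, 0, 0]

```text
clock: 15.55
ee_pos: [0.6035, -0.2164, 0.3215]
tool_rot: [-175.0, 0.0, -178.8]
force: [1.0, 0.1, -3.3]
width: 0.0172
grip_force: 24.9
```

```bash
python3 - <<'E'
from h import *
s=arm.sense();print(s['clock'],np.round(s['ee_pos'],4),np.round(s['force'],2),s['width'],s['grip_force'])
im=arm.capture('scene');cv2.imwrite('pics/s9.png',im[:,:,::-1]);print(bar('scene',im,-.29))
ci=arm.camera_info('wrist');im=arm.capture('wrist');cv2.imwrite('pics/w9.png',im[:,:,::-1])
E
```

```text
15.55 [ 0.6035 -0.2164  0.3215] [ 0.98  0.09 -3.31] 0.01715431842990777 24.888947010040283
(-0.288, (23, np.int64(210)))
```

View pics/w9.png

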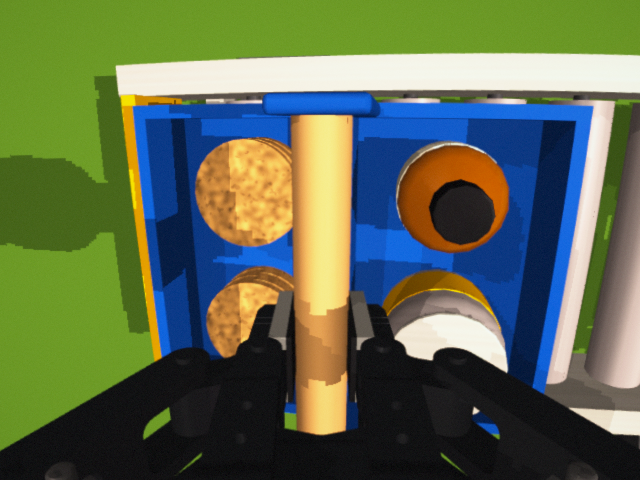

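The bottle at (455,195) and the tin at (440,330) are upright, and the yellow stop is just beyond the tray wall at (140,200). There is no contact force yet, so I keep creeping.

Emit:
drive_tool:
  hand: [1, 1, 1, 1, 1, 1, 1, 1, 1, 1]
  travel:
    - [0, -0.004, 0]
    - [0, -0.004, 0]
    - [0, -0.004, -0.001]
    - [0, -0.004, 0]
    - [0, -0.004, 0]
    - [0, -0.004, -0.001]
    - [0, -0.004, 0]
    - [0, -0.004, 0]
    - [0, -0.004, -0.001]
    - [0, -0.004, 0]
  turn: [0, 0, 0, 0, 0, 0, 0, 0, 0, 0]

```text
clock: 16.48
ee_pos: [0.6034, -0.2212, 0.3212]
tool_rot: [-175.0, 0.0, -178.8]
force: [0.2, 0.4, -3.2]
width: 0.0171
grip_force: 24.9
```

Emit:
drive_tool:
  hand: [1, 1, 1, 1, 1, 1, 1, 1, 1, 1]
  travel:
    - [0, -0.003, 0]
    - [0, -0.003, 0]
    - [0, -0.003, -0.001]
    - [0, -0.003, 0]
    - [0, -0.003, 0]
    - [0, -0.003, -0.001]
    - [0, -0.003, 0]
    - [0, -0.003, 0]
    - [0, -0.003, -0.001]
    - [0, -0.003, 0]
  turn: [0, 0, 0, 0, 0, 0, 0, 0, 0, 0]

```text
clock: 17.32
ee_pos: [0.6032, -0.223, 0.3213]
tool_rot: [-175.3, 0.0, -178.7]
force: [-1.6, 8.8, 3.7]
width: 0.017
grip_force: 25.6
```

Contact with the stop: 8.8 N along the track. I'll ease back a touch, open, wait and lift.

Emit:
drive_tool:
  hand: [1, 1, 1, 1, -0.4, -0.4, -0.4, -0.4, -0.4, -0.4]
  travel:
    - [0, 0.005, 0]
    - [0, 0.004, 0]
    - [0, 0, 0]
    - [0, 0, 0]
    - [0, 0, 0]
    - [0, 0, 0]
    - [0, 0, 0]
    - [0, 0, 0]
    - [0, 0, 0]
    - [0, 0, 0]
  turn: [0, 0, 0, 0, 0, 0, 0, 0, 0, 0]

```text
clock: 18.15
ee_pos: [0.6036, -0.2241, 0.3211]
tool_rot: [-175.0, 0.1, -178.8]
force: [-0.5, 0.7, -0.9]
width: 0.0597
grip_force: 0.0
```

Emit:
drive_tool:
  hand: [-0.4, -0.4, -0.4, -0.4, -0.4, -0.4, -0.4, -0.4, -0.4, -0.4]
  travel:
    - [0, 0, 0.05]
    - [0, 0, 0.1]
    - [0, 0, 0.15]
    - [0, 0, 0.2]
    - [0, 0, 0.2]
    - [0, 0, 0.2]
    - [0, 0, 0.2]
    - [-0.1, 0, 0.1]
    - [-0.2, 0, 0]
    - [-0.2, 0, 0]
  turn: [0, 0, 0, 0, 0, 0, 0, 0, 0, 0]

```text
clock: 18.98
ee_pos: [0.5428, -0.2237, 0.4668]
tool_rot: [-174.9, 0.2, -178.8]
force: [-0.6, -0.0, -0.3]
width: 0.0596
grip_force: 0.0
```

Emit:
drive_tool:
  hand: [-0.4, -0.4, -0.4, -0.4, -0.4, -0.4, -0.4, -0.4, -0.4, -0.4]
  travel:
    - [-0.2, 0, 0]
    - [-0.2, 0, 0]
    - [-0.2, 0, 0]
    - [-0.2, 0, 0]
    - [-0.1, 0, 0]
    - [0, 0, 0]
    - [0, 0, 0]
    - [0, 0, 0]
    - [0, 0, 0]
    - [0, 0, 0]
  turn: [0, 0, 0, 0, 0, 0, 0, 0, 0, 0]

```text
clock: 19.82
ee_pos: [0.4364, -0.2238, 0.4647]
tool_rot: [-175.0, 0.0, -178.8]
force: [-0.2, 0.3, -0.2]
width: 0.0596
grip_force: 0.0
```

```bash
python3 - <<'E'
from h import *
s=arm.sense();print(s['clock'],np.round(s['ee_pos'],4),np.round(s['force'],2),s['width'])
im=arm.capture('scene');print(bar('scene',im,-.29))
t=arm.capture('top');print(bar('top',t,-.29))
cv2.imwrite('pics/f.png',cv2.resize(im[140:400,140:440],None,fx=2,fy=2)[:,:,::-1])
E
```

```text
19.8167 [ 0.4364 -0.2238  0.4647] [-0.19  0.26 -0.24] 0.05961372027629413
(-0.2935, (33, np.int64(367)))
(-0.2963, (33, np.int64(405)))
```

View pics/f.png

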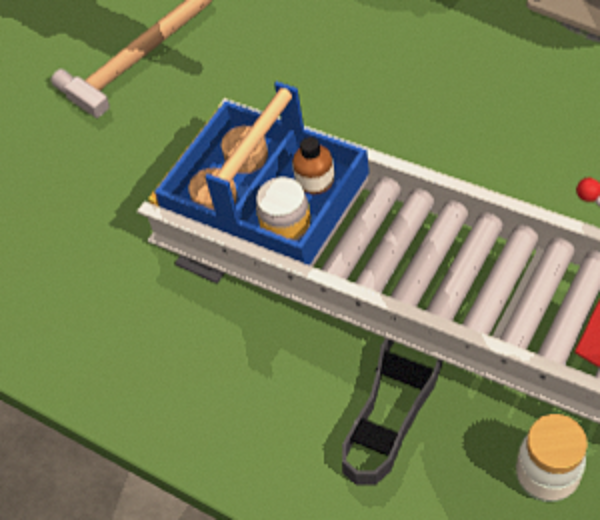

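The bar is at about -0.294, so the tray is resting on the stop as predicted (-0.2925). The bottle at (313,165) and the tin at (283,208) are upright, the bystanders are untouched and the hand is clear.

```bash
python3 -c "
from cell import arm
print(arm.hand_in())"
```

```text
the job is handed in; nothing more can be done
None
```

The job is handed in at about 20 s of the 45 s allowed: the tray was caught on the run, held still for over 2 s about 14 cm short of the end stop, then eased down against it and released, with the bottle and tin upright and the other objects left alone.

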